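Sweep the round paint tablets through the tray gate into the refill box

TASK

With the fingertips, slide the three round paint tablets across the sorting tray and out through its gate, one at a time, so that each drops into the middle slot of the wooden refill box below; do not pick any tablet up. Leave the two rectangular pans lying where they are on the tray, and do not disturb the box or anything else on the bench.

Things in the scene. Friction and masses are not known exactly. Their poses are not given: they have to be found in the camera images.
- tray: fixed metal tray on legs; origin on the bench, x points out through the gate, z up; flat floor 65 mm above the bench, rim 10 mm higher, 4 mm thick. Inside, in mm: back wall x = -170, side walls y = +-110 up to x = 12, then walls at 45 degrees close in like a funnel to the gate at x = 100, y = +-22. Friction on it varies; nothing sticks
- gate (a point): middle of the open gate, on the edge of the tray floor, 65 mm above the bench, at x = 104 mm of the tray; axes as the tray's (x outward). 44 mm wide between rim pieces that run parallel for the last 4 mm; no sill. Past this edge the floor stops: a tablet tips and falls once its centre is about 5 mm beyond
- refill_box: loose wooden open box, 72 mm (x, outward from the gate) by 176 mm (y), 58 mm high, 0.6 kg, near wall (5 mm thick) just under the gate's edge. Two dividers make three slots side by side along y; the outer two hold pans. Origin: centre of its underside, 33 mm beyond the gate; axes parallel to the tray's
- slot (a point): centre of the inner floor of the box's middle slot, 5 mm above the bench, axes as the box. The slot is 62 mm in x, 54 mm in y, 53 mm deep, open at the top; it begins about 2 mm beyond the gate's edge. A tablet may come to rest in it flat or on edge
- tablet1: round paint tablet lying flat on the tray floor: white plastic cup 30 mm in diameter, 12 mm high, with dark blue dry paint on top, about 14 g. Origin: centre of its underside (on its axis); z up. The three tablets are alike and interchangeable
- tablet2: round paint tablet lying flat on the tray floor: white plastic cup 30 mm in diameter, 12 mm high, with dark blue dry paint on top, about 14 g. Origin: centre of its underside (on its axis); z up. The three tablets are alike and interchangeable
- tablet3: round paint tablet lying flat on the tray floor: white plastic cup 30 mm in diameter, 12 mm high, with dark blue dry paint on top, about 14 g. Origin: centre of its underside (on its axis); z up. The three tablets are alike and interchangeable
- pan_far: rectangular white plastic paint pan lying flat, 30 x 19 mm, 12 mm high, 12 g, same dark blue paint on top as the tablets; origin: centre of its underside; x along its 30 mm side. It lies near the tray's side wall on the +y side of the tray; to be left alone
- pan_near: rectangular white plastic paint pan lying flat, 30 x 19 mm, 12 mm high, 12 g, same dark blue paint on top as the tablets; origin: centre of its underside; x along its 30 mm side. It lies near the tray's side wall on the -y side of the tray; to be left alone
- medium_bottle: bystander: upright amber bottle, 48 mm in diameter, 100 mm high, on the bench beside the tray; origin: centre of its underside
- gouache_jar: bystander: upright white jar, 56 mm in diameter, 55 mm high, on the bench beside the tray; origin: centre of its underside
- water_glass: bystander: upright empty glass, 72 mm in diameter, 85 mm high, on the bench beyond the box; origin: centre of its underside
- paint_tube: bystander: metal paint tube lying on the bench beyond the box, about 95 mm long, 27 mm thick; origin: middle of its underside, x along the tube
- palette_knife: bystander: palette knife lying flat on the bench beside the tray, about 200 mm long with a round wooden handle 15 mm thick; origin: middle of its underside, x towards the blade
Mind the look-alikes: they are no part of the job. Leave any green, turquoise or yellow look-alike of the tablet2 alone.

How it is judged:
On the way, in this order (a step that is already met when the one before it is completed fails the run):
1. a first tablet has dropped into the middle slot, alone (((x of tablet1 in the frame of slot between -0.034 and 0.034 m and y of tablet1 in the frame of slot between -0.03 and 0.03 m and z of tablet1 in the frame of slot between -0.005 and 0.05 m) or (x of tablet2 in the frame of slot between -0.034 and 0.034 m and y of tablet2 in the frame of slot between -0.03 and 0.03 m and z of tablet2 in the frame of slot between -0.005 and 0.05 m) or (x of tablet3 in the frame of slot between -0.034 and 0.034 m and y of tablet3 in the frame of slot between -0.03 and 0.03 m and z of tablet3 in the frame of slot between -0.005 and 0.05 m))), for 0.2 s.
2. a second tablet has followed into the middle slot ((((x of tablet1 in the frame of slot between -0.034 and 0.034 m and y of tablet1 in the frame of slot between -0.03 and 0.03 m and z of tablet1 in the frame of slot between -0.005 and 0.05 m) and (x of tablet2 in the frame of slot between -0.034 and 0.034 m and y of tablet2 in the frame of slot between -0.03 and 0.03 m and z of tablet2 in the frame of slot between -0.005 and 0.05 m)) or ((x of tablet1 in the frame of slot between -0.034 and 0.034 m and y of tablet1 in the frame of slot between -0.03 and 0.03 m and z of tablet1 in the frame of slot between -0.005 and 0.05 m) and (x of tablet3 in the frame of slot between -0.034 and 0.034 m and y of tablet3 in the frame of slot between -0.03 and 0.03 m and z of tablet3 in the frame of slot between -0.005 and 0.05 m)) or ((x of tablet2 in the frame of slot between -0.034 and 0.034 m and y of tablet2 in the frame of slot between -0.03 and 0.03 m and z of tablet2 in the frame of slot between -0.005 and 0.05 m) and (x of tablet3 in the frame of slot between -0.034 and 0.034 m and y of tablet3 in the frame of slot between -0.03 and 0.03 m and z of tablet3 in the frame of slot between -0.005 and 0.05 m)))), for 0.2 s.
3. the third tablet has followed into the middle slot (x of tablet1 in the frame of slot between -0.034 and 0.034 m and y of tablet1 in the frame of slot between -0.03 and 0.03 m and z of tablet1 in the frame of slot between -0.005 and 0.05 m and x of tablet2 in the frame of slot between -0.034 and 0.034 m and y of tablet2 in the frame of slot between -0.03 and 0.03 m and z of tablet2 in the frame of slot between -0.005 and 0.05 m and x of tablet3 in the frame of slot between -0.034 and 0.034 m and y of tablet3 in the frame of slot between -0.03 and 0.03 m and z of tablet3 in the frame of slot between -0.005 and 0.05 m), for 0.2 s.
At the end, for the whole second after the job is handed in: All three round tablets lie at rest below the rim inside the middle slot of the refill box; both pans and the box are within 20 mm, and the bottle, jar, glass, tube and knife within 30 mm, of where they started (all of step 3 and linear speed of each of tablet1, tablet2, tablet3 below 0.02 m/s and distance of each of refill_box, pan_far, pan_near from where it was at the start of the episode below 0.02 m and distance of each of medium_bottle, gouache_jar, water_glass, paint_tube, palette_knife from where it was at the start of the episode below 0.03 m); the robot touches nothing.
It fails at once if a tablet is lifted or carried: its underside is more than 8 mm above the tray floor (height (world z) of any of tablet1, tablet2, tablet3 above 0.073 m).
It fails at once if a pan or the refill box is shifted by more than 20 mm (distance of any of pan_far, pan_near, refill_box from where it was at the start of the episode above 0.02 m).
It fails at once if a pan is lifted more than 8 mm off the tray floor (height (world z) of any of pan_far, pan_near above 0.073 m).
It fails at once if something else on the bench is shifted by more than 30 mm (distance of any of medium_bottle, gouache_jar, water_glass, paint_tube, palette_knife from where it was at the start of the episode above 0.03 m).
It also fails if it takes over 58 s, if anything falls off the work surface, if the arm or the gripper's body presses on something with over 40 N, if the wrist force passes 120 N, or if a joint passes its speed limit or range.

ROBOT

A 6-joint arm with a two-finger parallel gripper is mounted at the origin on the work surface. World frame = base frame: x ahead of the robot, y to its left, z up, the work surface at z = 0. Lengths are in m, angles in rad, forces in N, time in s.
With the tool pointing down it reaches from about 0.325 to 0.85 m from the base axis. Payload 15.5 kg.
Tool frame: the origin (TCP) lies midway between the tips of the shut fingers; the grasp point (between the pads) lies 19 mm behind it; y points along the fingers, z is the direction in which the jaws open and shut, and the axes are right-handed (so a half turn about y gives the same grasp; the last joint's range is limited). The gripper opens to 91 mm and grips with 3 to 60 N. Pads are 32 mm wide; open, the fingers measure 118 mm over their backs; the gripper's body (76 mm by 178 mm) begins 60 mm behind the grasp point.
Start: joints at [-1.25, 0.494, 1.345, -0, 1.302, -0.096], TCP at [0.252, -0.572, 0.214] pointing down, gripper open.
Joint ranges: [-2.91, 2.91], [-0.82, 2.16], [0.22, 2.67], [-1.22, 4.37], [0.12, 2.79], [-3.08, 3.08]. Speed limits (rad/s): [1.89, 1.89, 2.57, 3.01, 3.01, 3.01].

INTERFACE

Orientations are given as a rotation vector (axis times angle).
In Python, from station import observe, capture, hand_in gives the robot as it stands.
- The arm moves only by the tool drive_tool, never from a script. Its argument "series" is a list of rows, each an object with "travel": the shift along the world's x, y, z normalised to -1 to 1, where 1 is 0.4 m, a list of three; "yaw": the turn about the world's z normalised to -1 to 1, where 1 is 0.12 rad; "hand": the opening in per cent of the stroke, from 0 (shut) to 100 (fully open). A call has 1 to 20 rows; each row shifts and turns the commanded pose from where the row before left it; what a row does not reach is not made up. A row lasts 1/12 s, in which the tool goes at most 41.7 mm and 7.16 degrees, less where a joint would pass 70% of its speed; a pose out of reach is approached as far as the arm can. A call with a number of a shift or a turn outside -1 to 1 is refused whole. A call with a gripper value outside its range is refused whole. The fingers move at their own pace and stop on an object; the grip force is fixed at half the most. Time passes only in rows, so rows that do not move let the fingers close. It gives the time, the measured TCP pose, the force and the opening at its end, in the units of the state.
- observe(): the state, without advancing time (a new reading comes with each control period).
- capture(name): name is "scene" or "top" or "wrist"; returns a dict with "image" (480x640x3 uint8, red, green, blue), "K" (3x3 intrinsics, pixels), "view" (4x4, takes a point from world to camera coordinates); the wrist camera has in their place "T_tool_cam" (4x4, takes a point from camera to tool coordinates, whose origin is the TCP and whose axes are the tool frame's). Camera axes: x right, y up, looking along -z (the intrinsics and any distortion apply to the point x, -y, -z); pixel columns grow to the right and rows downward; lengths in m; the calibration is good to about 2 mm. A picture is of the moment at which its call begins: read the wrist's pose just before it. There is no depth.
- hand_in(): hands the job in, once; it reports no verdict.
The state is a dict: "clock": time; "q": joint angles; "joint_velocities": joint speeds; "effort": joint torques, N m; "eef_pos": TCP position; "ee_rot": TCP orientation; "contact_force": force on the tool from outside, world axes, zero at the start; "wrist_torque": the same for the moment, N m; "width": opening from 0.0 (shut) to 1.0 (fully open).
Only numpy, scipy, OpenCV 4.12 (cv2) and the standard library are available. Lean on these libraries where they do the work, as an engineer would, in place of code of your own. Each camera call takes 0.05 s, during which the arm holds its last target. There are 200 camera calls.

## Working session

There is one attempt and no reset: what is moved stays moved. The work goes in short steps, Python scripts to look and compute and a tool call to move; the robot and the scene stay as the last step left them, time stands still between calls to the robot, and variables do not carry over. Pictures are saved under pics/ and viewed, about 8 in all and at most 12, crops included, and the job is handed in when it is done.

Besides the shell and the picture viewer there is one more tool, called after ">>>" by a JSON object that holds its "fn" and its "kwargs", one argument or row to a line. drive_tool: Moves the arm, as the interface text tells. Scaled input: -1 to 1 covers 0.4 m each way for a shift and 0.12 rad each way for a turn. Its arguments: {"type":"object","properties":{"series":{"type":"array","items":{"type":"object","properties":{"travel":{"type":"array","items":{"type":"number"}},"yaw":{"type":"number"},"hand":{"type":"number"}}}}},"required":["series"]}

```bash
mkdir -p pics; python3 - <<'E'
from station import observe,capture
import cv2,numpy as np
s=observe();print(s['clock'],s['eef_pos'],s['ee_rot'],s['width'])
for n in['scene','top']:
    c=capture(n);cv2.imwrite(f'pics/{n}0.png',c['image'][:,:,::-1]);np.savez(f'pics/{n}0.npz',**c)
    print(n,c['K'].round(1).tolist(),c['view'].round(3).tolist(),[k for k in c])
E
```

```text
0.0 [ 0.25232347 -0.57138194  0.21331052] [-0.42036894  1.99360985 -1.99106705] 1.0021281942632472
scene [[589.1, 0.0, 324.8], [0.0, 589.1, 237.5], [0.0, 0.0, 1.0]] [[0.016, 1.0, 0.019, -0.049], [-0.746, -0.001, 0.666, 0.396], [0.666, -0.025, 0.745, -1.585], [0.0, 0.0, 0.0, 1.0]] ['image', 'K', 'view']
top [[607.5, 0.0, 322.7], [0.0, 607.5, 237.6], [0.0, 0.0, 1.0]] [[-0.068, -0.998, 0.0, 0.089], [0.976, -0.067, 0.208, -0.591], [-0.208, 0.014, 0.978, -0.919], [0.0, 0.0, 0.0, 1.0]] ['image', 'K', 'view']
```

View pics/top0.png

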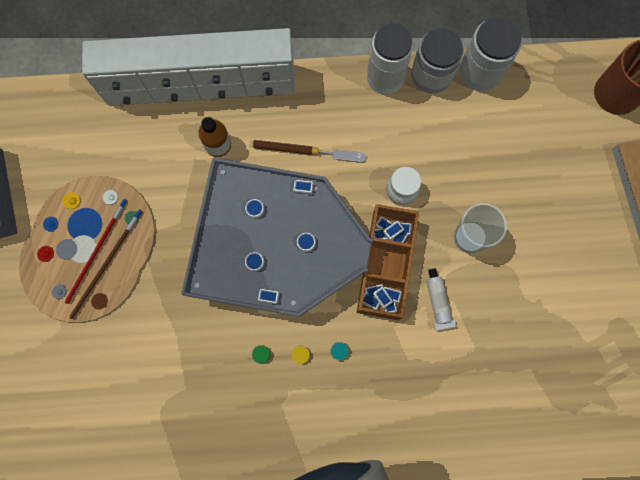

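View pics/scene0.png

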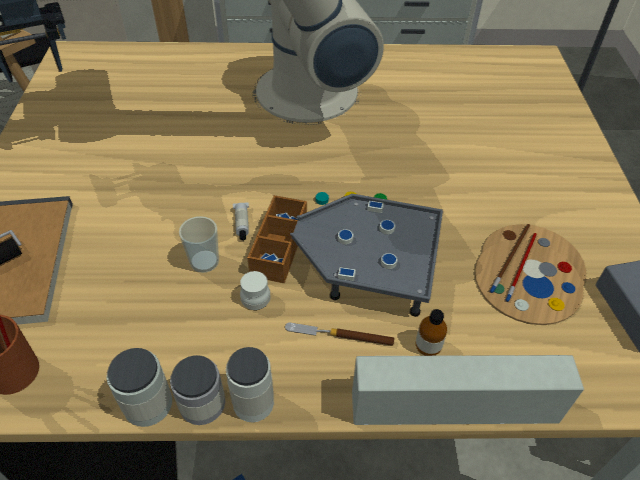

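The top view shows three round tablets at about (255,208), (306,242) and (255,262), pans at (303,187) and (268,297), the gate near (370,258), and the box's middle slot near (388,262). The scene view shows the same tablets at (389,261), (345,236) and (387,227). The green, yellow and turquoise look-alikes lie off the tray.

```bash
cat > h.py <<'E'
import cv2,numpy as np
from station import observe,capture
def ray(c,uv):
    V=c['view'];R=V[:3,:3];o=-R.T@V[:3,3]
    p=np.linalg.inv(c['K'])@np.array([uv[0],uv[1],1.]);d=R.T@np.array([p[0],-p[1],-p[2]])
    return o,d
def onz(c,uv,z):
    o,d=ray(c,uv);return o+d*(z-o[2])/d[2]
def blues(img,lo=40,hi=600):
    h=cv2.cvtColor(img,cv2.COLOR_RGB2HSV)
    m=cv2.inRange(h,(100,130,40),(125,255,255))
    cs,_=cv2.findContours(m,cv2.RETR_EXTERNAL,cv2.CHAIN_APPROX_NONE)
    out=[]
    for k in cs:
        a=cv2.contourArea(k)
        if lo<a<hi:
            M=cv2.moments(k);out.append((M['m10']/M['m00'],M['m01']/M['m00'],a,k))
    return out
def tri(c1,u1,c2,u2):
    A=[];b=[]
    for c,u in((c1,u1),(c2,u2)):
        o,d=ray(c,u);d/=np.linalg.norm(d);P=np.eye(3)-np.outer(d,d);A.append(P);b.append(P@o)
    x=np.linalg.lstsq(np.vstack(A),np.hstack(b),rcond=None)[0]
    o,d=ray(c1,u1);d/=np.linalg.norm(d);return x,np.linalg.norm((np.eye(3)-np.outer(d,d))@(x-o))
E
python3 - <<'E'
from h import *
T=np.load('pics/top0.npz');S=np.load('pics/scene0.npz')
for n,c in(('top',T),('scene',S)):
    for u,v,a,k in blues(c['image']):
        p=onz(c,(u,v),.077)
        if .25<p[0]<.75 and -.3<p[1]<.35: print(n,round(u,1),round(v,1),a,p.round(4),[round(x,1) for x in cv2.minAreaRect(k)[1]])
img=T['image'];h=cv2.cvtColor(img,cv2.COLOR_RGB2HSV)
print('tray hsv',h[230,280],h[280,230],h[170,220],h[190,200], h[246,340],h[304,200])
m=cv2.inRange(h,(105,20,40),(135,110,150))
m[:140]=0;m[330:]=0;m[:,:170]=0;m[:,400:]=0
m=cv2.morphologyEx(m,cv2.MORPH_OPEN,np.ones((3,3)))
cs,_=cv2.findContours(m,cv2.RETR_EXTERNAL,cv2.CHAIN_APPROX_NONE);k=max(cs,key=cv2.contourArea)
ap=cv2.approxPolyDP(cv2.convexHull(k),4,True)[:,0];print(ap.tolist())
for q in ap: print(q,onz(T,q,.075).round(4))
im=img[:,:,::-1].copy();cv2.polylines(im,[ap],True,(0,0,255),1);cv2.imwrite('pics/poly.png',cv2.resize(im[140:340,160:440],None,fx=2.8,fy=2.8,interpolation=cv2.INTER_CUBIC))
E
```

```text
top 267.8 295.5 88.0 [0.5067 0.1409 0.077 ] [14.1, 7.4]
top 392.9 294.3 55.0 [ 0.4953 -0.0538  0.077 ] [13.0, 7.1]
top 382.9 296.9 80.0 [ 0.4924 -0.0378  0.077 ] [13.9, 6.7]
top 370.7 297.4 120.0 [ 0.4928 -0.0188  0.077 ] [13.4, 19.5]
top 253.8 260.9 149.5 [0.5628 0.1602 0.077 ] [13.4, 14.1]
top 305.5 241.1 143.0 [0.5892 0.0768 0.077 ] [13.4, 13.4]
top 379.1 234.0 44.0 [ 0.5928 -0.0408  0.077 ] [6.7, 9.7]
top 402.0 233.7 77.0 [ 0.5906 -0.0771  0.077 ] [8.2, 20.0]
top 393.7 229.4 74.5 [ 0.5986 -0.0646  0.077 ] [6.7, 13.0]
top 383.6 223.5 47.0 [ 0.6093 -0.0494  0.077 ] [10.0, 6.7]
top 253.9 207.5 140.0 [0.6499 0.1562 0.077 ] [13.4, 13.4]
top 302.8 185.6 76.0 [0.6811 0.0755 0.077 ] [13.8, 6.7]
scene 346.8 271.5 51.5 [0.6826 0.0766 0.077 ] [12.7, 5.4]
scene 389.1 258.5 85.0 [0.6517 0.1567 0.077 ] [9.0, 12.0]
scene 345.4 234.2 71.5 [0.5907 0.0777 0.077 ] [8.0, 11.0]
scene 387.4 224.4 67.0 [0.5648 0.1612 0.077 ] [8.0, 11.0]
tray hsv [106  30 112] [113  23 100] [113  28 117] [ 19  99 162] [105  32 110] [ 20 102 163]
[[218, 174], [239, 168], [301, 174], [343, 204], [364, 231], [367, 259], [310, 308], [287, 310], [203, 284], [195, 259], [204, 197]]
[218 174] [0.7107 0.2123 0.075 ]
[239 168] [0.7186 0.1777 0.075 ]
[301 174] [0.7015 0.0773 0.075 ]
[343 204] [0.6464 0.0128 0.075 ]
[364 231] [ 0.5996 -0.0173  0.075 ]
[367 259] [ 0.5541 -0.0183  0.075 ]
[310 308] [0.483  0.0766 0.075 ]
[287 310] [0.4824 0.1124 0.075 ]
[203 284] [0.5319 0.2415 0.075 ]
[195 259] [0.5726 0.2531 0.075 ]
[204 197] [0.6734 0.2361 0.075 ]
```

View pics/poly.png

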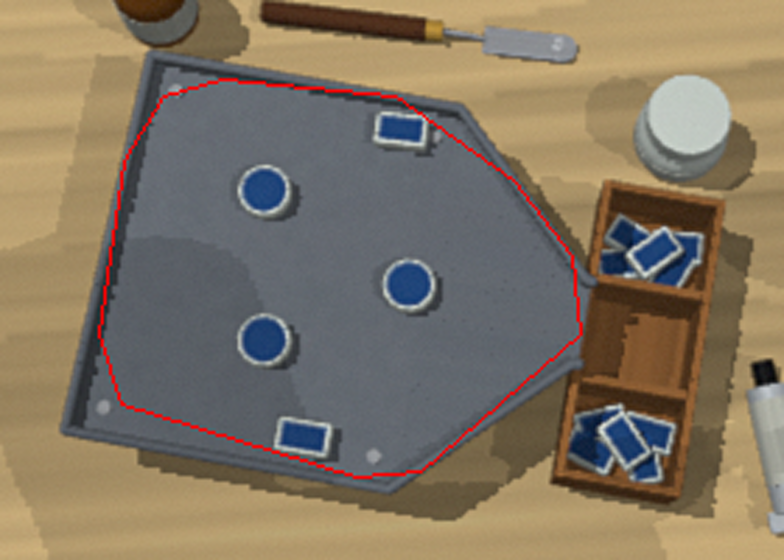

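```bash
cat >> h.py <<'E'
def fit(P,Q): # rigid 2D P(tray)->Q(world)
    pc,qc=P.mean(0),Q.mean(0);U,_,Vt=np.linalg.svd((P-pc).T@(Q-qc));R=Vt.T@np.diag([1,np.linalg.det(Vt.T@U.T)])@U.T
    return R,qc-R@pc
E
python3 - <<'E'
from h import *
T=np.load('pics/top0.npz');S=np.load('pics/scene0.npz')
for u1,u2 in(((253.9,207.5),(389.1,258.5)),((305.5,241.1),(345.4,234.2)),((253.8,260.9),(387.4,224.4)),((302.8,185.6),(346.8,271.5))):
    p,e=tri(T,u1,S,u2);print('tri',p.round(4),e.round(4))
P=np.array([(-174,114),(-174,-114),(13.66,114),(13.66,-114),(104,24),(104,-24)])/1e3
cr=np.array([(148,54),(62,432),(465,105),(390,491),(594,284),(578,364)])/2.8+[160,140]
Q=np.array([onz(T,q,.075)[:2] for q in cr])
print(Q.round(4).tolist())
def two(P,Q):return fit(P,Q)
best=None
for sg in(1,-1):
    Pp=P*[1,sg];R,t=fit(Pp,Q);r=np.linalg.norm(Pp@R.T+t-Q,axis=1);print(sg,r.round(4))
    if best is None or r.sum()<best[0]: best=(r.sum(),R,t)
_,R,t=best;np.savez('tray.npz',R=R,t=t);print(R.round(4),t.round(4),'yaw',np.degrees(np.arctan2(R[1,0],R[0,0])))
print('gate',(R@[.104,0]+t).round(4),'slot',(R@[.137,0]+t).round(4))
for n,c in(('top',T),('scene',S)):
  for u,v,a,k in blues(c['image']):
    p=onz(c,(u,v),.077)[:2]
    if .48<p[0]<.72 and .05<p[1]<.25: print(n,'tray mm',((p-t)@R*1e3).round(1),'world',p.round(4))
# slot rim corners (z=.058) from crop
for q in((600,285),(703,300),(690,392),(580,378)): print('slot',((onz(T,np.array(q)/2.8+[160,140],.058)[:2]-t)@R*1e3).round(1))
from scipy.spatial.transform import Rotation as Ro
print(Ro.from_rotvec(observe()['ee_rot']).as_matrix().round(3))
E
```

```text
tri [0.6503 0.1567 0.0753] 0.0004
tri [0.5895 0.0774 0.0755] 0.0004
tri [0.5632 0.161  0.0753] 0.0005
tri [0.6815 0.0762 0.0757] 0.0006
[[0.7365, 0.2199], [0.518, 0.2745], [0.6928, 0.037], [0.4728, 0.0939], [0.5818, -0.0288], [0.5366, -0.0159]]
1 [0.0019 0.001  0.0006 0.0017 0.0013 0.0005]
-1 [0.2274 0.2258 0.2283 0.2269 0.046  0.0489]
[[-0.245   0.9695]
 [-0.9695 -0.245 ]] [0.5852 0.0785] yaw -104.18256831214322
gate [ 0.5597 -0.0223] slot [ 0.5516 -0.0543]
top tray mm [-41.3 -91.4] world [0.5067 0.1409]
top tray mm [-73.7 -41.7] world [0.5628 0.1602]
top tray mm [0.6 4.3] world [0.5892 0.0768]
top tray mm [-91.1  43.7] world [0.6499 0.1562]
top tray mm [-20.6  93.8] world [0.6811 0.0755]
scene tray mm [-22.   94.9] world [0.6826 0.0766]
scene tray mm [-92.1  45.3] world [0.6517 0.1567]
scene tray mm [-0.5  5.6] world [0.5907 0.0777]
scene tray mm [-75.2 -40. ] world [0.5648 0.1612]
slot [109.2  26.8]
slot [169.1  28.7]
slot [169.8 -25.6]
slot [106.7 -28.8]
[[-0.915 -0.     0.404]
 [-0.404  0.001 -0.915]
 [-0.    -1.    -0.001]]
```

>>> {"fn": "drive_tool", "kwargs": {
  "series": [
    {"travel": [0.0435,0.0866,0],"yaw": 0.378,"hand": 15},
    {"travel": [0.0435,0.0866,0],"yaw": 0.378,"hand": 15},
    {"travel": [0.0435,0.0866,0],"yaw": 0.378,"hand": 15},
    {"travel": [0.0435,0.0866,0],"yaw": 0.378,"hand": 15},
    {"travel": [0.0435,0.0866,0],"yaw": 0.378,"hand": 15},
    {"travel": [0.0435,0.0866,0],"yaw": 0.378,"hand": 15},
    {"travel": [0.0435,0.0866,0],"yaw": 0.378,"hand": 15},
    {"travel": [0.0435,0.0866,0],"yaw": 0.378,"hand": 15},
    {"travel": [0.0435,0.0866,0],"yaw": 0.378,"hand": 15},
    {"travel": [0.0435,0.0866,0],"yaw": 0.378,"hand": 15},
    {"travel": [0.0435,0.0866,0],"yaw": 0.378,"hand": 15},
    {"travel": [0.0435,0.0866,0],"yaw": 0.378,"hand": 15},
    {"travel": [0.0435,0.0866,0],"yaw": 0.378,"hand": 15},
    {"travel": [0.0435,0.0866,0],"yaw": 0.378,"hand": 15},
    {"travel": [0.0435,0.0866,0],"yaw": 0.378,"hand": 15},
    {"travel": [0.0435,0.0866,0],"yaw": 0.378,"hand": 15},
    {"travel": [0.0435,0.0866,0],"yaw": 0.378,"hand": 15},
    {"travel": [0.0435,0.0866,0],"yaw": 0.378,"hand": 15},
    {"travel": [0.0435,0.0866,0],"yaw": 0.378,"hand": 15},
    {"travel": [0.0435,0.0866,0],"yaw": 0.378,"hand": 15}
  ]
}}

```text
clock: 1.77
eef_pos: [0.6008, 0.1231, 0.2137]
ee_rot: [-1.083, 1.388, -1.388]
contact_force: [1.1, -0.5, 0.1]
width: 0.149
```

```bash
cat > st.py <<'E'
from h import *
from scipy.spatial.transform import Rotation as Ro
z=np.load('tray.npz');R,t=z['R'],z['t']
def state():
    s=observe();M=Ro.from_rotvec(s['ee_rot']).as_matrix();p=np.array(s['eef_pos'])
    j=R.T@M[:2,2];print('clk',s['clock'],'tcp tray mm',((p[:2]-t)@R*1e3).round(1),'z',p[2].round(4),'jaw in tray',j.round(3),'tooldown',M[:,1].round(3),'w',round(s['width'],3),'F',np.round(s['contact_force'],1))
    return p,M
def wrist():
    p,M=state();c=capture('wrist');X=c['T_tool_cam'];W=np.eye(4);W[:3,:3]=M;W[:3,3]=p
    return dict(image=c['image'],K=c['K'],view=np.linalg.inv(W@X))
def tab(c,z=.077,lo=40,hi=5000):
    for u,v,a,k in blues(c['image'],lo,hi):
        q=(onz(c,(u,v),z)[:2]-t)@R*1e3
        if -175<q[0]<180 and abs(q[1])<115: print('  px',round(u),round(v),'area',a,'tray',q.round(1),'ar',np.round(cv2.minAreaRect(k)[1],1))
def delta(x,y): print('tray step',x,y,'-> world units',(R@[x,y]/400).round(4))
E
python3 - <<'E'
from st import *
c=wrist();cv2.imwrite('pics/w1.png',c['image'][:,:,::-1]);tab(c,.077,150)
for d in((1,0),(0,1),(10,0)):delta(*d)
E
```

```text
clk 1.7667 tcp tray mm [-47.    4.2] z 0.2137 jaw in tray [-0.002  1.   ] tooldown [-0. -0. -1.] w 0.149 F [ 1.1 -0.5  0.1]
  px 323 281 area 402.0 tray [-2.4  6.9] ar [20. 26.]
  px 424 258 area 245.5 tray [-23.9  96.2] ar [21. 12.]
  px 212 235 area 282.0 tray [-44.5 -89.1] ar [23.3 13.6]
  px 268 198 area 488.5 tray [-76.9 -39.4] ar [23. 27.]
  px 370 178 area 495.0 tray [-94.3  46.1] ar [23. 27.]
tray step 1 0 -> world units [-0.0006 -0.0024]
tray step 0 1 -> world units [ 0.0024 -0.0006]
tray step 10 0 -> world units [-0.0061 -0.0242]
```

View pics/w1.png

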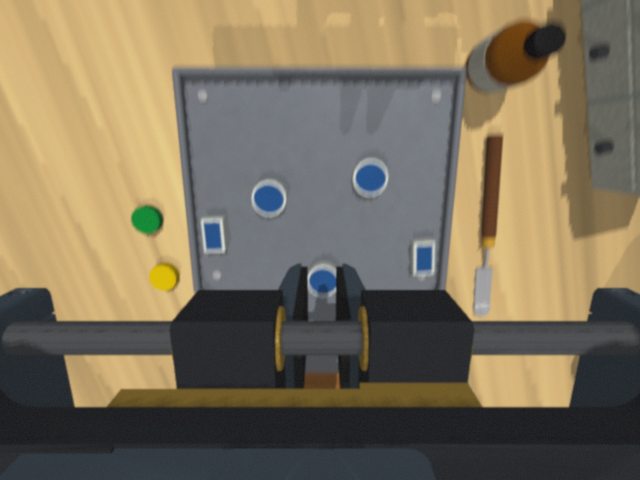

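The wrist view shows the three tablets at (323,281), (268,198) and (370,178), which agrees within about 3 mm. The shut-ish fingers sit behind the front tablet, so I'm lowering them.

>>> {"fn": "drive_tool", "kwargs": {
  "series": [
    {"travel": [0.0024,-0.0006,-0.09],"yaw": 0,"hand": 15},
    {"travel": [0,0,-0.09],"yaw": 0,"hand": 15},
    {"travel": [0,0,-0.09],"yaw": 0,"hand": 15},
    {"travel": [0,0,-0.05],"yaw": 0,"hand": 15},
    {"travel": [0,0,-0.025],"yaw": 0,"hand": 15},
    {"travel": [0,0,-0.014],"yaw": 0,"hand": 15},
    {"travel": [0,0,0],"yaw": 0,"hand": 15},
    {"travel": [0,0,0],"yaw": 0,"hand": 15}
  ]
}}

```text
clock: 2.48
eef_pos: [0.6021, 0.1208, 0.0714]
ee_rot: [-1.08, 1.388, -1.39]
contact_force: [0.3, 0.2, 0.9]
width: 0.149
```

```bash
python3 - <<'E'
from st import *
state();c=capture('scene');tab(c,.077,20,400);im=c['image'][150:350,200:480];cv2.imwrite('pics/s1.png',cv2.resize(im[:,:,::-1],None,fx=2.8,fy=2.8))
E
```

```text
clk 2.4833 tcp tray mm [-45.2   6.1] z 0.0714 jaw in tray [0. 1.] tooldown [ 0.001  0.    -1.   ] w 0.149 F [0.3 0.2 0.9]
  px 347 272 area 51.5 tray [-22.   94.9] ar [12.7  5.4]
  px 271 257 area 21.5 tray [120.6  96.4] ar [ 4. 10.]
  px 389 258 area 84.0 tray [-92.2  45.3] ar [ 9. 12.]
```

View pics/s1.png

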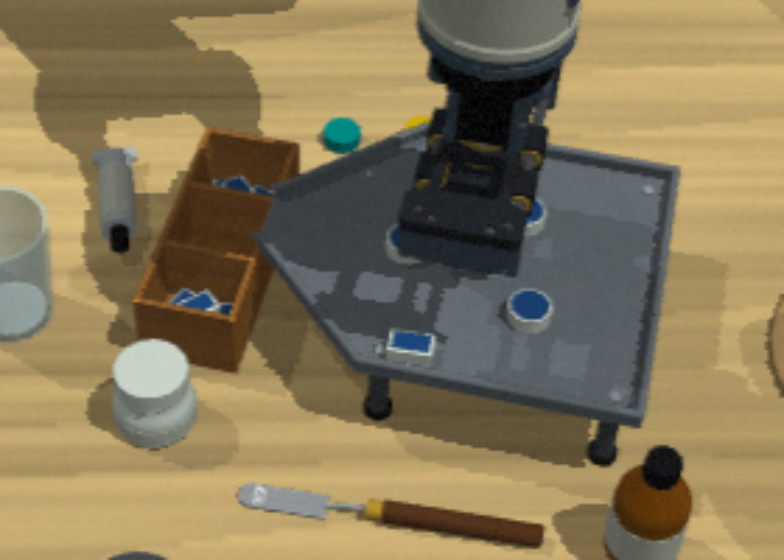

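The fingers are just above the tray floor, behind the tablet. Box and bystanders are untouched, so I start the first push.

>>> {"fn": "drive_tool", "kwargs": {
  "series": [
    {"travel": [-0.0039,-0.0119,-0.0035],"yaw": 0,"hand": 15},
    {"travel": [-0.0039,-0.0119,0],"yaw": 0,"hand": 15},
    {"travel": [-0.0039,-0.0119,0],"yaw": 0,"hand": 15},
    {"travel": [-0.0039,-0.0119,0],"yaw": 0,"hand": 15},
    {"travel": [-0.0039,-0.0119,0],"yaw": 0,"hand": 15},
    {"travel": [-0.0039,-0.0119,0],"yaw": 0,"hand": 15},
    {"travel": [-0.0039,-0.0119,0],"yaw": 0,"hand": 15},
    {"travel": [-0.0039,-0.0119,0],"yaw": 0,"hand": 15},
    {"travel": [-0.0039,-0.0119,0],"yaw": 0,"hand": 15},
    {"travel": [-0.0039,-0.0119,0],"yaw": 0,"hand": 15},
    {"travel": [-0.0039,-0.0119,0],"yaw": 0,"hand": 15},
    {"travel": [-0.0039,-0.0119,0],"yaw": 0,"hand": 15},
    {"travel": [-0.0039,-0.0119,0],"yaw": 0,"hand": 15},
    {"travel": [-0.0039,-0.0119,0],"yaw": 0,"hand": 15},
    {"travel": [-0.0039,-0.0119,0],"yaw": 0,"hand": 15},
    {"travel": [0,0,0],"yaw": 0,"hand": 15}
  ]
}}

```text
clock: 3.87
eef_pos: [0.5777, 0.0485, 0.0689]
ee_rot: [-1.082, 1.39, -1.39]
contact_force: [0.1, -0.3, -0.4]
width: 0.147
```

```bash
python3 - <<'E'
from st import *
state()
for n in('scene','top'):
    c=capture(n);print(n);tab(c,.077,20,400);r=(slice(150,350),slice(200,480)) if n=='scene' else (slice(140,340),slice(160,440));cv2.imwrite(f'pics/{n}2.png',cv2.resize(c['image'][r][:,:,::-1],None,fx=2.8,fy=2.8))
E
```

```text
clk 3.8667 tcp tray mm [30.9  0.1] z 0.0689 jaw in tray [0.001 1.   ] tooldown [-0. -0. -1.] w 0.147 F [ 0.1 -0.3 -0.4]
scene
  px 347 272 area 51.5 tray [-22.   94.9] ar [12.7  5.4]
  px 271 257 area 23.5 tray [121.1  96.3] ar [ 4. 10.]
  px 389 258 area 83.5 tray [-92.2  45.3] ar [ 9. 12.]
  px 387 224 area 69.0 tray [-75.  -40.1] ar [ 8. 11.]
  px 376 204 area 34.5 tray [-42.8 -89.7] ar [11.2  4.1]
top
```

View pics/scene2.png

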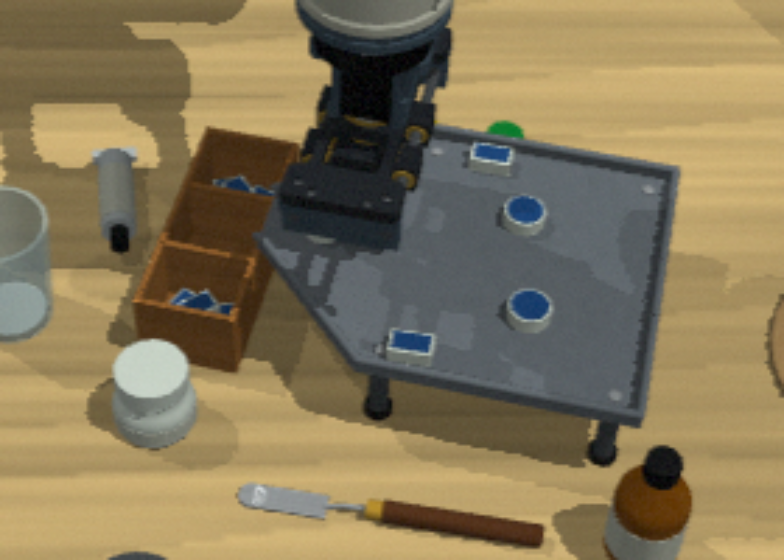

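Tablet 1 is moving with the fingers; its edge shows at crop (320,238). The pans and the other tablets are where they were. Next I push on to the gate slowly.

>>> {"fn": "drive_tool", "kwargs": {
  "series": [
    {"travel": [-0.0007,-0.0127,0],"yaw": 0,"hand": 15},
    {"travel": [-0.0031,-0.0121,0],"yaw": 0,"hand": 15},
    {"travel": [-0.0031,-0.0121,0],"yaw": 0,"hand": 15},
    {"travel": [-0.0031,-0.0121,0],"yaw": 0,"hand": 15},
    {"travel": [-0.0031,-0.0121,0],"yaw": 0,"hand": 15},
    {"travel": [-0.0031,-0.0121,0],"yaw": 0,"hand": 15},
    {"travel": [-0.0015,-0.006,0],"yaw": 0,"hand": 15},
    {"travel": [-0.0015,-0.006,0],"yaw": 0,"hand": 15},
    {"travel": [-0.0015,-0.006,0],"yaw": 0,"hand": 15},
    {"travel": [-0.0015,-0.006,0],"yaw": 0,"hand": 15},
    {"travel": [-0.0015,-0.006,0],"yaw": 0,"hand": 15},
    {"travel": [-0.0015,-0.006,0],"yaw": 0,"hand": 15},
    {"travel": [-0.0015,-0.006,0],"yaw": 0,"hand": 15},
    {"travel": [-0.0015,-0.006,0],"yaw": 0,"hand": 15},
    {"travel": [0,0,0],"yaw": 0,"hand": 15},
    {"travel": [0,0,0],"yaw": 0,"hand": 15}
  ]
}}

```text
clock: 5.3
eef_pos: [0.5667, 0.0008, 0.0689]
ee_rot: [-1.082, 1.39, -1.389]
contact_force: [0.4, -0.8, 0.3]
width: 0.154
```

```bash
cat > look.py <<'E'
from st import *
import sys
state();a=[]
for n in('scene','top'):
    c=capture(n);print(n);tab(c,.077,20,400);r=(slice(170,340),slice(210,440)) if n=='scene' else (slice(150,320),slice(170,440));a.append(cv2.resize(c['image'][r][:,:,::-1],None,fx=1.7,fy=1.7) if n=='top' else cv2.resize(c['image'][r][:,:,::-1],None,fx=1.7,fy=1.7))
cv2.imwrite(sys.argv[1],np.hstack([a[0][:288],a[1][:288]])[:,:800])
E
python3 look.py pics/l3.png
```

```text
clk 5.3 tcp tray mm [79.9  1.1] z 0.0689 jaw in tray [0. 1.] tooldown [-0.  0. -1.] w 0.154 F [ 0.4 -0.8  0.3]
scene
  px 347 272 area 51.5 tray [-22.   94.9] ar [12.7  5.4]
  px 271 257 area 23.5 tray [121.1  96.3] ar [ 4. 10.]
  px 389 259 area 83.5 tray [-92.   45.5] ar [ 9. 12.]
  px 387 224 area 69.0 tray [-75.  -40.1] ar [ 8. 11.]
  px 376 204 area 34.5 tray [-42.8 -89.7] ar [11.2  4.1]
top
  px 268 296 area 89.0 tray [-41.1 -91.3] ar [14.3  7.4]
  px 254 261 area 148.5 tray [-73.8 -41.6] ar [13.4 14.1]
  px 254 207 area 139.0 tray [-91.2  43.8] ar [13.4 13.4]
```

View pics/l3.png

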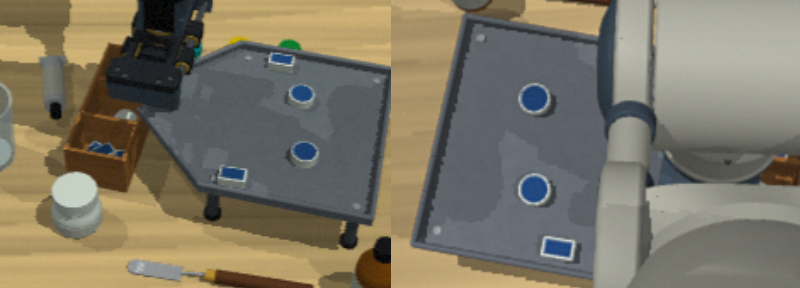

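A white piece shows at the gate, crop (122,116). It's probably the tablet at the edge, so I push a few mm more.

>>> {"fn": "drive_tool", "kwargs": {
  "series": [
    {"travel": [-0.0012,-0.0048,0],"yaw": 0,"hand": 15},
    {"travel": [-0.0012,-0.0048,0],"yaw": 0,"hand": 15},
    {"travel": [-0.0006,-0.0024,0],"yaw": 0,"hand": 15},
    {"travel": [0,0,0],"yaw": 0,"hand": 15},
    {"travel": [0,0,0],"yaw": 0,"hand": 15}
  ]
}}

```text
clock: 5.82
eef_pos: [0.5655, -0.0039, 0.0689]
ee_rot: [-1.082, 1.39, -1.389]
contact_force: [0.9, 0.3, -0.2]
width: 0.153
```

```bash
python3 - <<'E'
from st import *
state();c=capture('scene')
cv2.imwrite('pics/s4.png',cv2.resize(c['image'][180:300,230:350][:,:,::-1],None,fx=4,fy=4,interpolation=cv2.INTER_CUBIC))
def pix(x,y,z):
    w=np.append(R@[x/1e3,y/1e3]+t,z);p=c['view']@np.append(w,1);q=c['K']@[p[0],-p[1],-p[2]];return ((q[:2]/q[2]-[230,180])*4).round()
print('gate rims',pix(104,22,.075),pix(104,-22,.075),'tablet @109 edge +y',pix(109,15,.07),'slot rim',pix(106,27,.058))
E
```

```text
clk 5.8167 tcp tray mm [84.8  1.2] z 0.0689 jaw in tray [0. 1.] tooldown [ 0.  0. -1.] w 0.153 F [ 0.9  0.3 -0.2]
gate rims [243. 204.] [267. 141.] tablet @109 edge +y [237. 199.] slot rim [237. 234.]
```

View pics/s4.png

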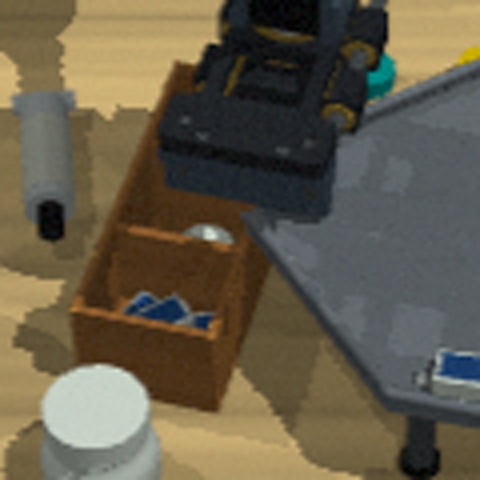

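The first tablet is in the middle slot (crop 208,235). Next I lift, move behind the +y tablet and lower.

>>> {"fn": "drive_tool", "kwargs": {
  "series": [
    {"travel": [0,0,0.06],"yaw": 0,"hand": 15},
    {"travel": [0,0,0.06],"yaw": 0,"hand": 15},
    {"travel": [0.0396,0.0828,0],"yaw": 0,"hand": 15},
    {"travel": [0.0396,0.0828,0],"yaw": 0,"hand": 15},
    {"travel": [0.0396,0.0828,0],"yaw": 0,"hand": 15},
    {"travel": [0.0396,0.0828,0],"yaw": 0,"hand": 15},
    {"travel": [0.0396,0.0828,0],"yaw": 0,"hand": 15},
    {"travel": [0.0396,0.0828,0],"yaw": 0,"hand": 15},
    {"travel": [0,0,0],"yaw": 0,"hand": 15},
    {"travel": [0,0,0],"yaw": 0,"hand": 15}
  ]
}}

```text
clock: 6.7
eef_pos: [0.6608, 0.1967, 0.1164]
ee_rot: [-1.083, 1.388, -1.388]
contact_force: [0.0, -0.2, -0.6]
width: 0.15
```

```bash
python3 look.py pics/l5.png; python3 - <<'E'
from st import *
c=capture('top');cv2.imwrite('pics/t5.png',cv2.resize(c['image'][195:325,345:435][:,:,::-1],None,fx=4,fy=4,interpolation=cv2.INTER_CUBIC))
E
```

```text
clk 6.7 tcp tray mm [-133.1   44.3] z 0.1164 jaw in tray [-0.002  1.   ] tooldown [-0.  0. -1.] w 0.15 F [ 0.  -0.2 -0.6]
scene
  px 347 272 area 51.5 tray [-22.   94.9] ar [12.7  5.4]
  px 271 257 area 24.5 tray [121.3  96.3] ar [ 4. 10.]
  px 389 258 area 83.5 tray [-92.1  45.4] ar [ 9. 12.]
  px 387 224 area 66.5 tray [-75.3 -40. ] ar [ 8. 11.]
  px 376 204 area 34.5 tray [-42.8 -89.7] ar [11.2  4.1]
top
  px 390 307 area 28.0 tray [149.2 -75.2] ar [6. 7.]
  px 383 297 area 81.0 tray [135.5 -61.3] ar [13.9  6.7]
  px 393 294 area 55.5 tray [150.2 -54.6] ar [13.4  7.2]
  px 371 297 area 119.0 tray [117.  -65.6] ar [13.4 19.5]
  px 379 234 area 42.0 tray [113.8  36.7] ar [6.6 9.5]
  px 402 234 area 77.0 tray [149.5  43.6] ar [ 8.2 20. ]
  px 394 230 area 74.0 tray [135.2  47.9] ar [ 6.7 13. ]
  px 384 223 area 47.0 tray [118.1  54.8] ar [10.   6.7]
  px 303 186 area 75.5 tray [-20.5  93.8] ar [13.8  6.7]
```

View pics/t5.png

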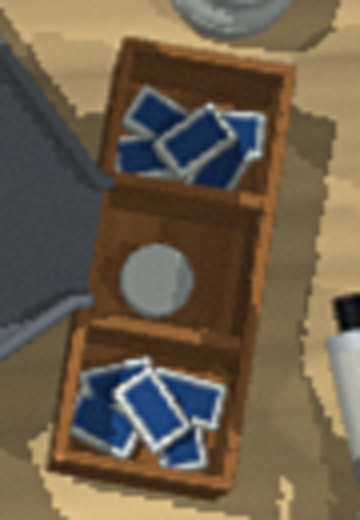

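The first tablet lies flat, upside down, in the middle slot at crop (157,279). Next I lower and push the second.

>>> {"fn": "drive_tool", "kwargs": {
  "series": [
    {"travel": [0,0,-0.06],"yaw": 0,"hand": 15},
    {"travel": [0,0,-0.04],"yaw": 0,"hand": 15},
    {"travel": [0,0,-0.0185],"yaw": 0,"hand": 15},
    {"travel": [0,0,0],"yaw": 0,"hand": 15},
    {"travel": [-0.0025,-0.0097,0],"yaw": 0,"hand": 15},
    {"travel": [-0.0025,-0.0097,0],"yaw": 0,"hand": 15},
    {"travel": [-0.0025,-0.0097,0],"yaw": 0,"hand": 15},
    {"travel": [-0.0076,-0.0132,0],"yaw": 0,"hand": 15},
    {"travel": [-0.0076,-0.0132,0],"yaw": 0,"hand": 15},
    {"travel": [-0.0076,-0.0132,0],"yaw": 0,"hand": 15},
    {"travel": [-0.0076,-0.0132,0],"yaw": 0,"hand": 15},
    {"travel": [-0.0076,-0.0132,0],"yaw": 0,"hand": 15},
    {"travel": [-0.0076,-0.0132,0],"yaw": 0,"hand": 15},
    {"travel": [-0.0076,-0.0132,0],"yaw": 0,"hand": 15},
    {"travel": [-0.0076,-0.0132,0],"yaw": 0,"hand": 15},
    {"travel": [-0.0076,-0.0132,0],"yaw": 0,"hand": 15},
    {"travel": [-0.0076,-0.0132,0],"yaw": 0,"hand": 15},
    {"travel": [0,0,0],"yaw": 0,"hand": 15}
  ]
}}

```text
clock: 8.35
eef_pos: [0.6265, 0.1294, 0.0694]
ee_rot: [-1.082, 1.39, -1.39]
contact_force: [-0.1, 0.5, 0.1]
width: 0.15
```

```bash
python3 look.py pics/l6.png
```

```text
clk 8.35 tcp tray mm [-59.4  27.6] z 0.0694 jaw in tray [0.001 1.   ] tooldown [-0.001 -0.    -1.   ] w 0.15 F [-0.1  0.5  0.1]
scene
  px 347 272 area 53.0 tray [-21.7  95. ] ar [12.8  5.6]
  px 271 257 area 24.5 tray [121.3  96.3] ar [ 4. 10.]
top
  px 379 234 area 43.5 tray [113.8  36.6] ar [ 6. 10.]
  px 402 234 area 79.0 tray [149.6  43.8] ar [ 8.2 20. ]
  px 394 229 area 74.0 tray [135.2  48. ] ar [ 6.7 13.4]
  px 384 223 area 47.0 tray [118.1  54.8] ar [10.   6.7]
```

View pics/l6.png

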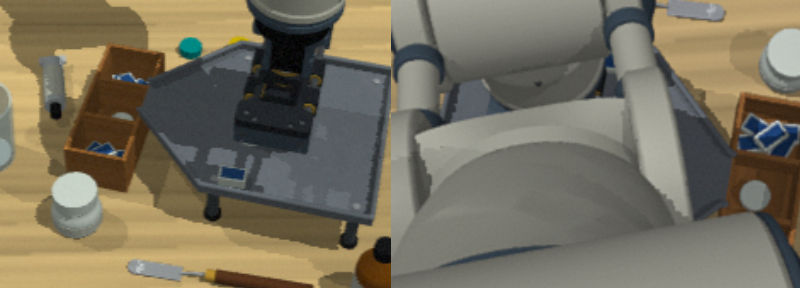

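The wrist and hand hide the second tablet in both views. The pan and box are unmoved. I'll carry on and check numerically.

>>> {"fn": "drive_tool", "kwargs": {
  "series": [
    {"travel": [-0.0076,-0.0132,0],"yaw": 0,"hand": 15},
    {"travel": [-0.0076,-0.0132,0],"yaw": 0,"hand": 15},
    {"travel": [-0.0076,-0.0132,0],"yaw": 0,"hand": 15},
    {"travel": [-0.0076,-0.0132,0],"yaw": 0,"hand": 15},
    {"travel": [-0.0076,-0.0132,0],"yaw": 0,"hand": 15},
    {"travel": [-0.0076,-0.0132,0],"yaw": 0,"hand": 15},
    {"travel": [-0.0076,-0.0132,0],"yaw": 0,"hand": 15},
    {"travel": [-0.0076,-0.0132,0],"yaw": 0,"hand": 15},
    {"travel": [-0.0076,-0.0132,0],"yaw": 0,"hand": 15},
    {"travel": [-0.0076,-0.0132,0],"yaw": 0,"hand": 15},
    {"travel": [-0.0076,-0.0132,0],"yaw": 0,"hand": 15},
    {"travel": [-0.0076,-0.0132,0],"yaw": 0,"hand": 15},
    {"travel": [-0.0076,-0.0132,0],"yaw": 0,"hand": 15},
    {"travel": [-0.0076,-0.0132,0],"yaw": 0,"hand": 15},
    {"travel": [-0.0076,-0.0132,0],"yaw": 0,"hand": 15},
    {"travel": [-0.0076,-0.0132,0],"yaw": 0,"hand": 15},
    {"travel": [0,0,0],"yaw": 0,"hand": 15}
  ]
}}

```text
clock: 9.87
eef_pos: [0.5779, 0.045, 0.0695]
ee_rot: [-1.082, 1.39, -1.39]
contact_force: [0.5, 0.1, -1.3]
width: 0.15
```

```bash
python3 look.py pics/l7.png; python3 - <<'E'
from st import *
c=wrist();print('wrist');tab(c,.077,10)
# white (tablet cup) pixels near gate in scene, away from tray grey
s=capture('scene');im=s['image'].astype(int);m=((im.min(2)>165)&(im.max(2)-im.min(2)<30)).astype(np.uint8);m[:,:285]=0;m[:,345:]=0;m[:205]=0;m[265:]=0
n,_,stt,ce=cv2.connectedComponentsWithStats(m)
for i in range(1,n):
    if stt[i,4]>3: print('white',ce[i].round(),stt[i,4],((onz(s,ce[i],.07)[:2]-t)@R*1e3).round(1))
E
```

```text
clk 9.8667 tcp tray mm [34.3  1.2] z 0.0695 jaw in tray [0.001 1.   ] tooldown [-0.001 -0.    -1.   ] w 0.15 F [ 0.5  0.1 -1.3]
scene
  px 347 272 area 51.5 tray [-22.   94.9] ar [12.7  5.4]
  px 271 257 area 24.5 tray [121.3  96.3] ar [ 4. 10.]
  px 387 224 area 67.0 tray [-75.2 -40. ] ar [ 8. 11.]
  px 376 204 area 34.5 tray [-42.8 -89.7] ar [11.2  4.1]
top
  px 378 234 area 35.0 tray [112.8  35.8] ar [6. 9.]
clk 9.9667 tcp tray mm [33.4  1.6] z 0.0696 jaw in tray [0.001 1.   ] tooldown [ 0.  0. -1.] w 0.149 F [ 0.3 -0.5  0.1]
wrist
  px 321 366 area 672.0 tray [68.8  2.8] ar [23. 33.]
  px 529 188 area 1517.5 tray [-22.   95.8] ar [30.1 57.4]
  px 106 140 area 1687.0 tray [-43.1 -89.7] ar [61.5 30.8]
  px 216 57 area 3082.5 tray [-75.4 -39.8] ar [67.1 59. ]
```

The wrist camera sees the second tablet centred in the notch, about where expected. Next I push it through the gate.

>>> {"fn": "drive_tool", "kwargs": {
  "series": [
    {"travel": [-0.0031,-0.0121,0],"yaw": 0,"hand": 15},
    {"travel": [-0.0031,-0.0121,0],"yaw": 0,"hand": 15},
    {"travel": [-0.0031,-0.0121,0],"yaw": 0,"hand": 15},
    {"travel": [-0.0031,-0.0121,0],"yaw": 0,"hand": 15},
    {"travel": [-0.0031,-0.0121,0],"yaw": 0,"hand": 15},
    {"travel": [-0.0031,-0.0121,0],"yaw": 0,"hand": 15},
    {"travel": [-0.0015,-0.006,0],"yaw": 0,"hand": 15},
    {"travel": [-0.0015,-0.006,0],"yaw": 0,"hand": 15},
    {"travel": [-0.0015,-0.006,0],"yaw": 0,"hand": 15},
    {"travel": [-0.0015,-0.006,0],"yaw": 0,"hand": 15},
    {"travel": [-0.0015,-0.006,0],"yaw": 0,"hand": 15},
    {"travel": [-0.0015,-0.006,0],"yaw": 0,"hand": 15},
    {"travel": [-0.0015,-0.006,0],"yaw": 0,"hand": 15},
    {"travel": [-0.0015,-0.006,0],"yaw": 0,"hand": 15},
    {"travel": [-0.0006,-0.0024,0],"yaw": 0,"hand": 15},
    {"travel": [0,0,0],"yaw": 0,"hand": 15},
    {"travel": [0,0,0],"yaw": 0,"hand": 15}
  ]
}}

```text
clock: 11.48
eef_pos: [0.5661, -0.0033, 0.0695]
ee_rot: [-1.082, 1.389, -1.389]
contact_force: [0.1, 0.5, 0.3]
width: 0.15
```

```bash
python3 - <<'E'
from st import *
c=wrist();tab(c,.077,10);s=capture('scene');tab(s,.077,20)
w=c['image'][200:480,170:470];q=s['image'][180:280,230:350]
cv2.imwrite('pics/l8.png',np.hstack([cv2.resize(w,(400,373)),cv2.resize(q,(400,373))])[:,:,::-1])
E
```

```text
clk 11.4833 tcp tray mm [84.   1.5] z 0.0695 jaw in tray [0. 1.] tooldown [-0. -0. -1.] w 0.15 F [0.1 0.5 0.3]
  px 548 64 area 2006.5 tray [-22.3  95.9] ar [33.2 67.8]
  px 89 20 area 1316.0 tray [-38.2 -89.6] ar [45.5 33.1]
  px 347 272 area 50.5 tray [-21.8  95. ] ar [12.6  5.4]
  px 271 257 area 24.5 tray [121.3  96.3] ar [ 4. 10.]
  px 387 224 area 69.0 tray [-74.9 -40. ] ar [ 8. 11.]
  px 376 204 area 34.5 tray [-42.8 -89.7] ar [11.2  4.1]
```

View pics/l8.png

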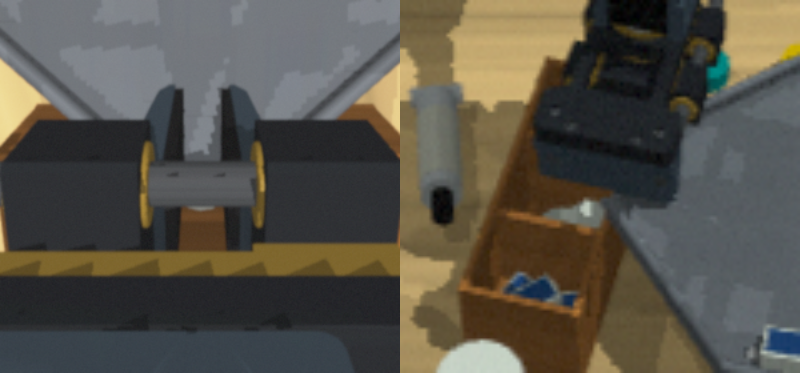

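The second tablet shows at (588,210) in the right panel, just past the gate edge. I'll nudge 2 mm more, lift, and move behind the third.

>>> {"fn": "drive_tool", "kwargs": {
  "series": [
    {"travel": [-0.0012,-0.0048,0],"yaw": 0,"hand": 15},
    {"travel": [0,0,0],"yaw": 0,"hand": 15},
    {"travel": [0,0,0],"yaw": 0,"hand": 15},
    {"travel": [0,0,0.06],"yaw": 0,"hand": 15},
    {"travel": [0,0,0.06],"yaw": 0,"hand": 15},
    {"travel": [0.0034,0.085,0],"yaw": 0,"hand": 15},
    {"travel": [0.0034,0.085,0],"yaw": 0,"hand": 15},
    {"travel": [0.0034,0.085,0],"yaw": 0,"hand": 15},
    {"travel": [0.0034,0.085,0],"yaw": 0,"hand": 15},
    {"travel": [0.0034,0.085,0],"yaw": 0,"hand": 15},
    {"travel": [0.0034,0.085,0],"yaw": 0,"hand": 15},
    {"travel": [0,0,0],"yaw": 0,"hand": 15},
    {"travel": [0,0,0],"yaw": 0,"hand": 15}
  ]
}}

```text
clock: 12.67
eef_pos: [0.5735, 0.2005, 0.1174]
ee_rot: [-1.083, 1.387, -1.387]
contact_force: [-0.7, 0.7, -0.5]
width: 0.151
```

```bash
python3 - <<'E'
from st import *
state();c=capture('top');s=capture('scene');tab(c,.077,20);tab(s,.077,20)
w=c['image'][195:325,325:435];q=s['image'][180:280,230:350]
cv2.imwrite('pics/l9.png',np.hstack([cv2.resize(w,(400,473),interpolation=cv2.INTER_CUBIC),cv2.resize(q,(400,473))])[:,:,::-1])
E
```

```text
clk 12.6667 tcp tray mm [-115.4  -41.2] z 0.1174 jaw in tray [-0.002  1.   ] tooldown [ 0.  0. -1.] w 0.151 F [-0.7  0.7 -0.5]
  px 390 307 area 29.0 tray [149.4 -75. ] ar [6.3 7. ]
  px 383 297 area 81.0 tray [135.5 -61.3] ar [13.9  6.7]
  px 393 294 area 56.0 tray [150.3 -54.6] ar [13.3  7. ]
  px 371 297 area 120.0 tray [117.  -65.4] ar [13.4 19.5]
  px 379 234 area 44.5 tray [113.7  36.6] ar [6.8 9.8]
  px 402 234 area 78.0 tray [149.6  43.7] ar [ 8.2 20. ]
  px 394 229 area 73.5 tray [135.4  48.2] ar [ 6.7 13. ]
  px 384 223 area 47.0 tray [118.1  54.8] ar [10.   6.7]
  px 303 186 area 76.0 tray [-20.6  93.8] ar [13.8  6.7]
  px 347 272 area 50.5 tray [-21.8  95. ] ar [12.6  5.4]
  px 271 257 area 24.5 tray [121.5  96.6] ar [ 4. 10.]
  px 387 224 area 69.0 tray [-74.9 -40. ] ar [ 8. 11.]
  px 376 204 area 35.5 tray [-42.8 -89.8] ar [11.2  4.3]
```

View pics/l9.png

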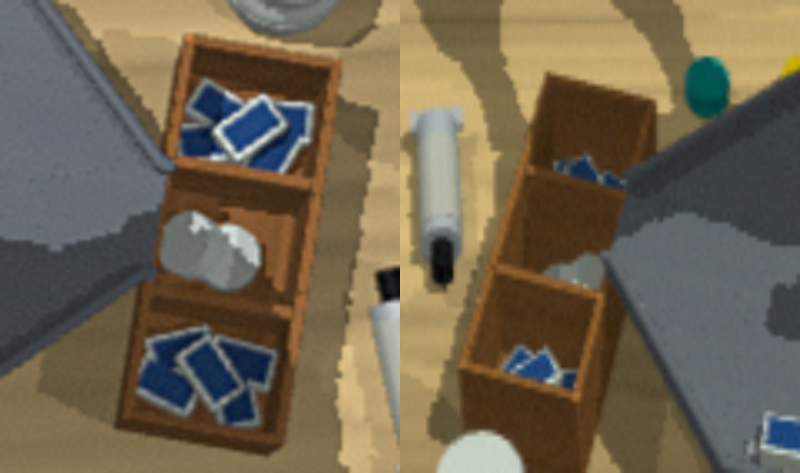

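Both tablets are in the middle slot, the second leaning against the near wall and the first one (left panel 187,245 and 232,255). I check its height, then do the third.

>>> {"fn": "drive_tool", "kwargs": {
  "series": [
    {"travel": [0,0,-0.06],"yaw": 0,"hand": 15},
    {"travel": [0,0,-0.04],"yaw": 0,"hand": 15},
    {"travel": [0,0,-0.0195],"yaw": 0,"hand": 15},
    {"travel": [0,0,0],"yaw": 0,"hand": 15},
    {"travel": [-0.0025,-0.0097,0],"yaw": 0,"hand": 15},
    {"travel": [-0.0025,-0.0097,0],"yaw": 0,"hand": 15},
    {"travel": [-0.0025,-0.0097,0],"yaw": 0,"hand": 15},
    {"travel": [0.0008,-0.0149,0],"yaw": 0,"hand": 15},
    {"travel": [0.0008,-0.0149,0],"yaw": 0,"hand": 15},
    {"travel": [0.0008,-0.0149,0],"yaw": 0,"hand": 15},
    {"travel": [0.0008,-0.0149,0],"yaw": 0,"hand": 15},
    {"travel": [0.0008,-0.0149,0],"yaw": 0,"hand": 15},
    {"travel": [0.0008,-0.0149,0],"yaw": 0,"hand": 15},
    {"travel": [0.0008,-0.0149,0],"yaw": 0,"hand": 15},
    {"travel": [0.0008,-0.0149,0],"yaw": 0,"hand": 15},
    {"travel": [0.0008,-0.0149,0],"yaw": 0,"hand": 15},
    {"travel": [0.0008,-0.0149,0],"yaw": 0,"hand": 15},
    {"travel": [0,0,0],"yaw": 0,"hand": 15}
  ]
}}

```text
clock: 14.27
eef_pos: [0.574, 0.1265, 0.0697]
ee_rot: [-1.081, 1.39, -1.39]
contact_force: [-0.2, -0.4, -0.2]
width: 0.147
```

```bash
python3 - <<'E'
from st import *
T=np.load('pics/top0.npz');S=np.load('pics/scene0.npz')
p,e=tri(T,(376.4,262.3),S,(287,236.7));print('tablet2',p.round(4),e.round(4),((p[:2]-t)@R*1e3).round(1))
c=wrist();tab(c,.077,100);s=capture('scene');tab(s,.077,20)
E
```

```text
tablet2 [ 0.5552 -0.0372  0.03  ] 0.0001 [119.5  -0.7]
clk 14.2667 tcp tray mm [-43.7 -22.5] z 0.0697 jaw in tray [0.001 1.   ] tooldown [-0. -0. -1.] w 0.147 F [-0.2 -0.4 -0.2]
  px 321 366 area 618.0 tray [ -8.7 -21.3] ar [21. 33.]
  px 552 359 area 214.0 tray [-12.2  96.3] ar [ 9. 26.]
  px 178 297 area 659.0 tray [-47.1 -90.8] ar [37.5 26.7]
  px 347 272 area 50.5 tray [-21.8  95. ] ar [12.6  5.4]
  px 271 257 area 24.5 tray [121.5  96.6] ar [ 4. 10.]
```

The second tablet sits at z ≈ 0.03 in the slot. The third rides centred in the notch.

>>> {"fn": "drive_tool", "kwargs": {
  "series": [
    {"travel": [0.0008,-0.0149,0],"yaw": 0,"hand": 15},
    {"travel": [0.0008,-0.0149,0],"yaw": 0,"hand": 15},
    {"travel": [0.0008,-0.0149,0],"yaw": 0,"hand": 15},
    {"travel": [0.0008,-0.0149,0],"yaw": 0,"hand": 15},
    {"travel": [0.0008,-0.0149,0],"yaw": 0,"hand": 15},
    {"travel": [0.0008,-0.0149,0],"yaw": 0,"hand": 15},
    {"travel": [0.0008,-0.0149,0],"yaw": 0,"hand": 15},
    {"travel": [0.0008,-0.0149,0],"yaw": 0,"hand": 15},
    {"travel": [0.0008,-0.0149,0],"yaw": 0,"hand": 15},
    {"travel": [0.0008,-0.0149,0],"yaw": 0,"hand": 15},
    {"travel": [0.0008,-0.0149,0],"yaw": 0,"hand": 15},
    {"travel": [0.0008,-0.0149,0],"yaw": 0,"hand": 15},
    {"travel": [0.0008,-0.0149,0],"yaw": 0,"hand": 15},
    {"travel": [0,0,0],"yaw": 0,"hand": 15}
  ]
}}

```text
clock: 15.53
eef_pos: [0.5782, 0.049, 0.0697]
ee_rot: [-1.081, 1.39, -1.39]
contact_force: [-0.0, -0.4, -0.2]
width: 0.146
```

```bash
python3 - <<'E'
from st import *
c=wrist();tab(c,.077,100);s=capture('scene');tab(s,.077,20)
E
```

```text
clk 15.5333 tcp tray mm [30.3  0.5] z 0.0697 jaw in tray [0.001 1.   ] tooldown [ 0. -0. -1.] w 0.146 F [-0.  -0.4 -0.2]
  px 321 366 area 623.0 tray [65.4  1.8] ar [33. 22.]
  px 530 195 area 1488.5 tray [-21.9  95.8] ar [29.7 56.6]
  px 110 147 area 1664.5 tray [-43.1 -89.7] ar [60.3 30.5]
  px 347 272 area 51.5 tray [-22.   94.9] ar [12.7  5.4]
  px 271 257 area 23.5 tray [120.9  96.2] ar [ 4. 10.]
  px 376 204 area 35.5 tray [-42.8 -89.8] ar [11.2  4.3]
```

>>> {"fn": "drive_tool", "kwargs": {
  "series": [
    {"travel": [-0.0008,-0.0129,0],"yaw": 0,"hand": 15},
    {"travel": [-0.0037,-0.0146,0],"yaw": 0,"hand": 15},
    {"travel": [-0.0049,-0.0194,0],"yaw": 0,"hand": 15},
    {"travel": [-0.0049,-0.0194,0],"yaw": 0,"hand": 15},
    {"travel": [-0.0049,-0.0194,0],"yaw": 0,"hand": 15},
    {"travel": [-0.0049,-0.0194,0],"yaw": 0,"hand": 15},
    {"travel": [-0.0049,-0.0194,0],"yaw": 0,"hand": 15},
    {"travel": [-0.0025,-0.0097,0],"yaw": 0,"hand": 15},
    {"travel": [0,0,0],"yaw": 0,"hand": 15},
    {"travel": [0,0,0],"yaw": 0,"hand": 15},
    {"travel": [0,0,0],"yaw": 0,"hand": 15}
  ]
}}

```text
clock: 16.55
eef_pos: [0.5656, -0.0034, 0.0697]
ee_rot: [-1.081, 1.389, -1.389]
contact_force: [0.9, 0.9, 0.2]
width: 0.153
```

```bash
python3 - <<'E'
from st import *
c=wrist();tab(c,.077,100);s=capture('scene');tab(s,.077,20)
E
```

```text
clk 16.55 tcp tray mm [84.2  1.1] z 0.0697 jaw in tray [0. 1.] tooldown [ 0.  0. -1.] w 0.153 F [0.9 0.9 0.2]
  px 549 63 area 2006.5 tray [-22.2  95.9] ar [33.1 67.9]
  px 90 20 area 1295.0 tray [-38.2 -89.6] ar [45.5 33.5]
  px 347 271 area 52.5 tray [-21.8  94.9] ar [12.7  5.4]
  px 271 257 area 23.5 tray [121.1  96.3] ar [ 4. 10.]
  px 375 204 area 33.5 tray [-42.4 -89.7] ar [11.   4.1]
```

>>> {"fn": "drive_tool", "kwargs": {
  "series": [
    {"travel": [-0.0012,-0.0048,0],"yaw": 0,"hand": 15},
    {"travel": [0,0,0],"yaw": 0,"hand": 15},
    {"travel": [0,0,0],"yaw": 0,"hand": 15},
    {"travel": [0,0,0.06],"yaw": 0,"hand": 15},
    {"travel": [0,0,0.08],"yaw": 0,"hand": 15},
    {"travel": [0.0034,0.085,0.03],"yaw": 0,"hand": 15},
    {"travel": [0.0034,0.085,0.03],"yaw": 0,"hand": 15},
    {"travel": [0.0034,0.085,0],"yaw": 0,"hand": 15},
    {"travel": [0.0034,0.085,0],"yaw": 0,"hand": 15},
    {"travel": [0.0034,0.085,0],"yaw": 0,"hand": 15},
    {"travel": [0.0034,0.085,0],"yaw": 0,"hand": 15},
    {"travel": [0,0,0],"yaw": 0,"hand": 15},
    {"travel": [0,0,0],"yaw": 0,"hand": 15}
  ]
}}

```text
clock: 17.73
eef_pos: [0.5729, 0.2002, 0.1496]
ee_rot: [-1.083, 1.387, -1.387]
contact_force: [0.3, -0.3, 0.3]
width: 0.151
```

```bash
python3 - <<'E'
from st import *
state();c=capture('top');s=capture('scene');tab(c,.077,20);tab(s,.077,20)
w=c['image'][195:325,325:435];q=s['image'][180:280,230:350]
cv2.imwrite('pics/l10.png',np.hstack([cv2.resize(w,(400,473),interpolation=cv2.INTER_CUBIC),cv2.resize(q,(400,473))])[:,:,::-1])
E
```

```text
clk 17.7333 tcp tray mm [-115.   -41.7] z 0.1496 jaw in tray [-0.003  1.   ] tooldown [-0.  0. -1.] w 0.151 F [ 0.3 -0.3  0.3]
  px 390 307 area 30.5 tray [149.3 -74.9] ar [6.5 7.1]
  px 383 297 area 83.0 tray [135.5 -61.3] ar [13.9  7. ]
  px 393 294 area 56.0 tray [150.2 -54.6] ar [13.4  6.9]
  px 371 297 area 120.0 tray [117.  -65.6] ar [13.4 19.5]
  px 379 260 area 28.0 tray [121.1  -5.2] ar [ 3. 13.]
  px 379 234 area 42.5 tray [113.8  36.8] ar [6.8 9.8]
  px 402 234 area 77.0 tray [149.6  43.6] ar [ 8.2 20. ]
  px 394 229 area 74.5 tray [135.4  48.1] ar [ 6.7 13. ]
  px 384 223 area 47.0 tray [118.1  54.8] ar [10.   6.7]
  px 303 186 area 76.0 tray [-20.6  93.8] ar [13.8  6.7]
  px 347 272 area 52.0 tray [-21.9  94.9] ar [12.7  5.4]
  px 271 257 area 22.5 tray [121.   96.6] ar [ 4. 10.]
  px 375 204 area 33.5 tray [-42.4 -89.7] ar [11.   4.1]
```

No pictures are left, so I check the slot numerically, comparing its pixels with the empty slot at the start.

```bash
python3 - <<'E'
from st import *
for n,(a,b,c0,d) in(('top',(236,288,360,412)),('scene',(215,262,255,312))):
    im=capture(n)['image'];h=cv2.cvtColor(im,cv2.COLOR_RGB2HSV)[a:b,c0:d].astype(int)
    print(n,a,c0)
    for row in h: print(''.join('B' if 98<p[0]<128 and p[1]>110 else ('#' if p[1]<25 and p[2]>150 else('w' if p[1]<45 and p[2]>90 else('.' if 5<p[0]<28 else ','))) for p in row))
E
```

```text
top 236 360
wwww,wwww.....w,BBBBBBBBBB,w#w,,###w,BBBBBBB,#w.....
wwww,,wwww....w,,BBBBB,,,,,ww####ww,BBBBBBBBw#w.....
wwwww,wwwww..........ww####ww###ww,BBBBBBBB,#w......
wwwwww,wwwwww.............wwwwwww,BBBBBBBBBw#.......
wwwwwww,wwww,...................w,BBBBBBBB,#w.......
wwwwwww,,,www.......................w,,BB,#w........
wwwwwwwww,..........................................
wwwwwwwwwww.........................................
wwwwwwwwwww.........................................
wwwwwwwwww..........................................
wwwwwwwwww..........................................
wwwwwwwwww..........................................
wwwwwwwwww..........................................
wwwwwwwwww..........................................
wwwwwwwwww..........................................
wwwwwwwww....wwwww..................................
wwwwwwwww...#######ww...............................
wwwwwwwww..w#######w,,..............................
wwwwwwwww..w######w,B,..............................
wwwwwwwww..w######wBBB,.............................
wwwwwwww...w######,BBBwww...
[... 3707 characters left out ...]
wwww
...............................................,,,wwwwwww
................................................,,,wwwwww
................................................,,,,wwwww
..........,w......................................,,,wwww
.........,BB,w...,,w..............................,,,wwww
........wBBBBBw,BBB,w..............................,,,www
.......wBBBB,,BBBBBBww..............................,,,ww
......wBB,#wBBBBBBBBB#w.............................,,,,w
......,,,,BBBBBBBBBBB,#wwww,..........................,,w
...........,BBBBBBBB,w#wBBBB..........................,,,
................,,,###wwBBB............................,,
......................w,BBB.............................,
```

```bash
python3 - <<'E'
from st import *
T=np.load('pics/top0.npz');S=np.load('pics/scene0.npz')
# third: white top extremity (+y end) and body centre
for n,a,b in(('+y end',(375.5,252),(290,228)),('centre',(374,259),(288,233)),('right lump',(390,262),(281,237))):
    p,e=tri(T,a,S,b);print(n,p.round(3),e.round(4),((p[:2]-t)@R*1e3).round(1))
d=[capture('top')['image'].astype(int),None]
import time
x0=T['image'].astype(int);h=np.abs(d[0]-x0).max(2)>40
for nm,(a,b,c,e) in dict(bottle=(110,160,195,235),knife=(135,165,250,370),jar=(160,205,385,425),glass=(200,255,450,510),tube=(265,335,425,460),boxrim=(203,225,370,422),boxlow=(300,320,355,410)).items(): print(nm,h[a:b,c:e].mean().round(3))
o=observe();print(o['clock'],np.abs(capture('top')['image'].astype(int)-d[0])[236:288,360:412].max())
E
```

```text
+y end [ 0.566 -0.032  0.068] 0.0018 [111.5   8.2]
centre [ 0.558 -0.033  0.045] 0.0011 [115.1   1.6]
right lump [ 0.554 -0.055  0.029] 0.0053 [136.5   2.9]
bottle 0.94
knife 0.012
jar 0.0
glass 0.0
tube 0.062
boxrim 0.001
boxlow 0.242
17.9833 45
```

```bash
python3 - <<'E'
from st import *
T=np.load('pics/top0.npz');S=np.load('pics/scene0.npz')
def pix(c,x,y,z):
    w=np.append(R@[x/1e3,y/1e3]+t,z/1e3);p=c['view']@np.append(w,1);q=c['K']@[p[0],-p[1],-p[2]];return q[:2]/q[2]
th=np.radians(np.arange(0,360,5))
for zc in(20,26,32,38,44):
  for yc in(-4,0,4):
    o=[zc,yc]
    for c in(T,S):
        P=np.array([pix(c,x,yc+15*np.cos(a),zc+15*np.sin(a)) for a in th for x in(107,119)])
        o+=['cols',*P[:,0].round()[[P[:,0].argmin(),P[:,0].argmax()]],'rows',*P[:,1].round()[[P[:,1].argmin(),P[:,1].argmax()]]]
    print(*o)
print('divider top scene',pix(S,107,27,58),pix(S,168,27,58),'near wall top-view inner edge',pix(T,106,0,58))
E
```

```text
20 -4 cols 367.0 377.0 rows 255.0 274.0 cols 286.0 295.0 rows 232.0 247.0
20 0 cols 367.0 377.0 rows 253.0 272.0 cols 285.0 295.0 rows 233.0 249.0
20 4 cols 367.0 378.0 rows 250.0 269.0 cols 285.0 294.0 rows 234.0 250.0
26 -4 cols 367.0 377.0 rows 254.0 273.0 cols 286.0 295.0 rows 230.0 245.0
26 0 cols 367.0 378.0 rows 252.0 271.0 cols 285.0 295.0 rows 231.0 247.0
26 4 cols 368.0 378.0 rows 250.0 269.0 cols 285.0 294.0 rows 232.0 248.0
32 -4 cols 367.0 378.0 rows 254.0 273.0 cols 286.0 295.0 rows 228.0 243.0
32 0 cols 367.0 378.0 rows 251.0 271.0 cols 285.0 295.0 rows 229.0 245.0
32 4 cols 368.0 378.0 rows 249.0 268.0 cols 284.0 294.0 rows 230.0 246.0
38 -4 cols 367.0 378.0 rows 253.0 272.0 cols 285.0 295.0 rows 226.0 241.0
38 0 cols 368.0 378.0 rows 251.0 270.0 cols 285.0 295.0 rows 227.0 243.0
38 4 cols 368.0 379.0 rows 248.0 268.0 cols 284.0 294.0 rows 228.0 244.0
44 -4 cols 368.0 378.0 rows 252.0 272.0 cols 285.0 295.0 rows 224.0 239.0
44 0 cols 368.0 379.0 rows 250.0 269.0 cols 285.0 295.0 rows 225.0 241.0
44 4 cols 368.0 379.0 rows 248.0 267.0 cols 284.0 294.0 rows 226.0 242.0
divider top scene [288.86773428 238.5187833 ] [258.97892602 232.83390568] near wall top-view inner edge [369.6552041  257.47713166]
```

The third tablet stands on edge against the near wall. Its centre is at z ≈ 36 mm and its top near 51 mm, below the 58 mm rim and the 55 mm limit. I raise the arm and check that the slot is still and the bystanders clear.

>>> {"fn": "drive_tool", "kwargs": {
  "series": [
    {"travel": [0,0,0.08],"yaw": 0,"hand": 15},
    {"travel": [0,0,0.08],"yaw": 0,"hand": 15},
    {"travel": [0,0,0],"yaw": 0,"hand": 15},
    {"travel": [0,0,0],"yaw": 0,"hand": 15},
    {"travel": [0,0,0],"yaw": 0,"hand": 15},
    {"travel": [0,0,0],"yaw": 0,"hand": 15},
    {"travel": [0,0,0],"yaw": 0,"hand": 15},
    {"travel": [0,0,0],"yaw": 0,"hand": 15},
    {"travel": [0,0,0],"yaw": 0,"hand": 15},
    {"travel": [0,0,0],"yaw": 0,"hand": 15},
    {"travel": [0,0,0],"yaw": 0,"hand": 15},
    {"travel": [0,0,0],"yaw": 0,"hand": 15}
  ]
}}

```text
clock: 19.03
eef_pos: [0.5731, 0.1985, 0.2136]
ee_rot: [-1.082, 1.389, -1.389]
contact_force: [0.1, -0.2, 0.4]
width: 0.148
```

```bash
python3 - <<'E'
from st import *
S=np.load('pics/scene0.npz');s=capture('scene')
for u,v,a,k in blues(capture('top')['image'],20):
    if 365<u<400 and 245<v<280: print('slot blue',round(u,1),round(v,1),a)
tab(s,.077,20)
h=np.abs(s['image'].astype(int)-S['image']).max(2)>40
for nm,(a,b,c,e) in dict(bottle=(308,356,415,450),knife=(318,348,282,396),jar=(270,310,238,272),glass=(215,272,178,220),tube=(200,240,232,252)).items(): print(nm,h[a:b,c:e].mean().round(3))
g=s['image'][215:245,278:300];h=cv2.cvtColor(g,cv2.COLOR_RGB2HSV).astype(int)
m=(h[:,:,1]<25)&(h[:,:,2]>150);r,c=np.nonzero(m);print('white top row',r.min()+215,'cols',c.min()+278,c.max()+278,m.sum())
E
```

```text
slot blue 379.5 260.4 27.0
  px 347 272 area 50.5 tray [-21.8  95. ] ar [12.6  5.4]
  px 271 257 area 24.5 tray [121.2  96.3] ar [ 4. 10.]
  px 375 204 area 35.5 tray [-42.6 -89.5] ar [11.2  4.2]
bottle 0.0
knife 0.001
jar 0.0
glass 0.0
tube 0.3
white top row 227 cols 278 292 61
```

```bash
python3 -c "
from station import hand_in,observe
print(hand_in(),observe()['clock'])"
```

```text
the job is handed in; nothing more can be done
the job is handed in; nothing more can be done
```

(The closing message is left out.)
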